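# Stand the fallen bookends back up

### The job

In the store cupboard two of the three dark wooden L-shaped bookends, the large and the small one, have fallen onto their backs. Push each fallen one over with the fingertips, without picking it up, so that it rolls about its heel and stands on its foot again where it was. Leave the third bookend standing and everything else on the table where it is.

Things in the scene. Friction and masses are not known exactly. Their poses are not given: they have to be found in the camera images.
- bookend_large: Large dark wood bookend, an L 100 mm wide, about 0.36 kg, fallen on its back. Origin: middle of the heel edge (outer corner of the L), on the table. As it lies: z up, y along the heel. Upright board flat on the table, x = -140 to 0 mm, 12 mm thick; foot board at the heel, x = -18 to 0, points up to z = 120 mm. Standing: own x points down, own z level.
- bookend_small: Small dark wood bookend, an L 100 mm wide, about 0.28 kg, fallen on its back. Origin: middle of the heel edge (outer corner of the L), on the table. As it lies: z up, y along the heel. Upright board flat on the table, x = -115 to 0 mm, 12 mm thick; foot board at the heel, x = -18 to 0, points up to z = 100 mm. Standing: own x points down, own z level.
- bookend_large_foot_end (a point): Middle of the free end of the large bookend's foot board: 120 mm up as it lies, 9 mm up when it stands. Pushed near here toward the body's +x, then followed over and down, the L rolls about its heel; past about 45 degrees it drops onto its foot, which then reaches 120 mm from the heel in the push direction. Pushed low it only slides.
- bookend_small_foot_end (a point): Middle of the free end of the small bookend's foot board: 100 mm up as it lies, 9 mm up when it stands. Pushed near here toward the body's +x, then followed over and down, the L rolls about its heel; past about 45 degrees it drops onto its foot, which then reaches 100 mm from the heel in the push direction. Pushed low it only slides.
- bookend_large_top (a point): Middle of the free end face of the large bookend's upright board: 6 mm above the table as it lies; 140 mm up when it stands.
- bookend_small_top (a point): The same point of the small bookend: 6 mm above the table as it lies; 115 mm up when it stands.
- bookend_standing: Third dark wood bookend, already standing and to be left alone: foot 110 mm long, 100 mm wide, 18 mm thick on the table, reaching along own +x from the heel; upright 130 mm tall, 12 mm thick, at the heel. Origin: middle of the heel edge on the table; z up.
- torch: Bystander: black torch standing on its 42 mm head, 78 mm tall; origin centre of underside.
- line_spool: Bystander: grey line spool on end, 44 mm across, 42 mm tall; origin centre of underside.
- oil_tin: Bystander: plain steel tin, 38 mm across, 75 mm tall; origin centre of underside.
- tape_roll: Bystander: roll of paper tape lying flat, 44 mm across, 24 mm tall; origin centre of underside.
- plant_pot: Bystander: white pot, 110 mm across the rim, 95 mm tall; origin centre of underside.
- bulb_carton: Bystander: cardboard carton 70 x 110 x 80 mm; origin centre of underside.
- screwdriver: Bystander: screwdriver lying on the table at the right, 190 mm long along own x; origin under its middle.

How it is judged:
At the end, for the whole second after the job is handed in: Both fallen bookends stand at rest on their feet (foot end less than 20 mm above the table, top of the upright within 8 mm of its full height), each heel within 60 mm of where it lay; the third bookend still stands, and it and the other bystanders are within 30 mm of their starting places (height (world z) of each of bookend_large_foot_end, bookend_small_foot_end below 0.02 m and height (world z) of bookend_large_top above 0.132 m and distance of each of bookend_large, bookend_small from where it was at the start of the episode below 0.06 m and linear speed of each of bookend_large, bookend_small below 0.02 m/s and angular speed of each of bookend_large, bookend_small below 0.1 rad/s and height (world z) of bookend_small_top above 0.107 m and angle between bookend_standing's own z axis and vertical below 0.1 rad and distance of each of bookend_standing, torch, line_spool, oil_tin, tape_roll, plant_pot, bulb_carton, screwdriver from where it was at the start of the episode below 0.03 m); the robot touches nothing.
It fails at once if a fallen bookend is lifted: its heel is more than 30 mm off the table (height (world z) of any of bookend_large, bookend_small above 0.03 m).
It fails at once if the third bookend or another bystander is shifted by more than 30 mm or lifted (distance of any of bookend_standing, torch, line_spool, oil_tin, tape_roll, plant_pot, bulb_carton, screwdriver from where it was at the start of the episode above 0.03 m).
It fails at once if the standing bookend is knocked over (angle between bookend_standing's own z axis and vertical above 0.5 rad).
It also fails if it takes over 48 s, if anything falls off the work surface, if the arm or the gripper's body presses on something with over 40 N, if the wrist force passes 120 N, or if a joint passes its speed limit or range.

### The arm

A 6-joint arm with a two-finger parallel gripper is mounted at the origin on the work surface. World frame = base frame: x ahead of the robot, y to its left, z up, the work surface at z = 0. Lengths are in m, angles in rad, forces in N, time in s.
With the tool pointing down it reaches from about 0.275 to 0.875 m from the base axis. Payload 12.5 kg.
Tool frame: the origin (TCP) lies between the finger pads; the fingertips stand 11 mm ahead of it and the grasp point (between the pads) lies 8 mm behind it; z points along the fingers, y is the line along which they close (so a half turn about z gives the same grasp; the last joint's range is limited). The gripper opens to 85 mm and grips with 20 to 120 N. Pads are 22 mm wide; open, the fingers measure 114 mm over their backs; the gripper's body (76 mm by 85 mm) begins 54 mm behind the grasp point. The pads swing forward as they close: fully open they stand 13 mm farther back than shut.
Start: joints at [-0.085, 0.351, 1.652, -0, 1.139, -0.085], TCP at [0.55, 0, 0.242] pointing down, gripper open.
Joint ranges: [-2.75, 2.75], [-0.79, 2.1], [0.01, 2.65], [-1.57, 4.71], [0.07, 3.14], [-2.87, 2.87]. Speed limits (rad/s): [2.22, 2.22, 2.79, 3.14, 3.14, 3.14].

### API

Orientations are given as a rotation vector (axis times angle).
In Python, from workcell import bot gives the robot as it stands. The module is installed in compiled form; this text tells all that it offers.
- The arm moves only by the tool play_rows, never from a script. Its argument "plan" is a list of rows, each a list of 4 numbers: the shift along the tool's x, y, z in cm, then the turn about the tool's z in degrees. A call has 1 to 12 rows; each row shifts and turns the commanded pose from where the row before left it, along the tool's axes as they then stand; what a row does not reach is not made up. A row lasts 1/10 s, in which the tool goes at most 50 mm and 8.59 degrees, less where a joint would pass 70% of its speed; a pose out of reach is approached as far as the arm can. A call is refused whole if a number of a shift passes 5 or a number of a turn 8.59, either way. A call with a gripper value outside its range is refused whole. "gripper" is the gripper command: -1 is shut, 1 is fully open, values between are in proportion, set as the call begins (left out, the last holds). The fingers move at their own pace and stop on an object; "squeeze" is the grip in N (left out, the last holds). Time passes only in rows, so rows that do not move let the fingers close. It gives the time, the measured TCP pose, the force, the opening and the grip force at its end, in the units of the state.
- bot.sense(): the state, without advancing time (a new reading comes with each control period).
- bot.capture(name): name is "scene" or "side" or "wrist"; returns a dict with "frame" (384x512x3 uint8, red, green, blue), "range_z" (384x512 float32, m along the optical axis (not along the pixel's ray), 0 where there is no reading), "fovy" (degrees; the focal length in pixels is half the picture's height over the tangent of half this angle, whatever the lens; pixels are square), "cx", "cy" (the principal point, pixels), "dist_coeffs" ([k1, k2, p1, p2, k3] as OpenCV has them; the pictures are not rectified), "origin" and "attitude" of the camera in the world. Camera axes: x right, y up, looking along -z (the intrinsics and any distortion apply to the point x, -y, -z); pixel columns grow to the right and rows downward; lengths in m; the calibration is good to about 2 mm. A picture is of the moment at which its call begins.
- bot.sign_off(): hands the job in; it is judged then, once.
Trained networks look in a picture, given as the dict that the camera call returned (one of the last four; its "shot" number tells which), for a name from the list of things; names that differ only in an ending like _2 or _b are one class to them, and where a whole thing is asked for, a point or a joint stands for the part that bears it (a point fixed in the world has none). Each returns a list of dicts, best first, with "score" (0 to 1); they miss things now and then, are a little off and sometimes report something else, mostly with a low value. They report only what shows in the picture. A call takes as long as a camera call.
- bot.find_in(picture, label): "bbox" ([centre column, centre row, width, height] in pixels, round what is visible of it).
- bot.masks_of(picture, label): "pixels" (384x512 bool, what is visible of it) and "bbox" ([centre column, centre row, width, height] in pixels, round what is visible of it).
The state is a dict: "time_s": time; "joints": joint angles; "joint_velocities": joint speeds; "tau": joint torques, N m; "eef_pos": TCP position; "orientation": TCP orientation; "contact_force": force on the tool from outside, world axes, zero at the start; "wrist_torque": the same for the moment, N m; "width": finger opening in m; "grip_force": force on a finger pad.
Only numpy, scipy, OpenCV 4.12 (cv2) and the standard library are available. Lean on these libraries where they do the work, as an engineer would, in place of code of your own. Each camera call takes 0.05 s, during which the arm holds its last target. There are 200 camera calls.

## Working session

There is one attempt and no reset: what is moved stays moved. The work goes in short steps, Python scripts to look and compute and a tool call to move; the robot and the scene stay as the last step left them, time stands still between calls to the robot, and variables do not carry over. Pictures are saved under pics/ and viewed, at most 10 in all, crops included, and the job is handed in when it is done.

Besides the shell and the picture viewer there is one more tool, called as name(argument=value, ...) on one line, values as JSON. play_rows: Moves the arm, as the interface text tells. Its arguments: {"type":"object","properties":{"plan":{"type":"array"},"gripper":{"type":"number"},"squeeze":{"type":"number"}},"required":["plan"]}

```bash
mkdir -p pics; cat > h.py <<'E'
import numpy as np, cv2
from workcell import bot
from scipy.spatial.transform import Rotation as R
def cloud(p):
    h,w=p["range_z"].shape; f=h/2/np.tan(np.radians(p["fovy"])/2)
    K=np.array([[f,0,p["cx"]],[0,f,p["cy"]],[0,0,1.]])
    u,v=np.meshgrid(np.arange(w),np.arange(h))
    n=cv2.undistortPoints(np.stack([u,v],-1).reshape(-1,1,2).astype(float),K,np.array(p["dist_coeffs"],float)).reshape(h,w,2)
    z=p["range_z"].astype(float)
    c=np.stack([n[...,0]*z,-n[...,1]*z,-z],-1)
    a=np.array(p["attitude"],float)
    M=R.from_rotvec(a).as_matrix() if a.shape==(3,) else (a if a.shape==(3,3) else R.from_quat(a).as_matrix())
    P=c@M.T+np.array(p["origin"]); P[z<=0]=np.nan
    return P
def save(p,n): cv2.imwrite(f"pics/{n}.png",p["frame"][...,::-1])
E
python3 - <<'E'
from h import *
print(bot.sense())
for c in ("scene","side"):
    p=bot.capture(c); save(p,c+"0"); P=cloud(p); print(c,p["origin"],p["attitude"],p["fovy"])
    np.save(c+"0.npy",P)
    for l in ["bookend_large","bookend_small","bookend_standing","torch","line_spool","oil_tin","tape_roll","plant_pot","bulb_carton","screwdriver"]:
        for m in bot.masks_of(p,l)[:3]:
            q=P[m["pixels"]]; q=q[~np.isnan(q[:,0])]
            if len(q): print(l,round(m["score"],2),np.round(m["bbox"]),len(q),np.percentile(q,[2,50,98],axis=0).round(3).tolist())
E
```

```text
{'time_s': 0.0, 'joints': array([-8.46182014e-02,  3.51250878e-01,  1.65239645e+00,  2.25627082e-05,
        1.13913048e+00, -8.45919237e-02]), 'joint_velocities': array([-1.15080911e-03,  9.59789864e-04,  4.44490262e-04,  3.38407599e-05,
        2.66657900e-03, -1.03229097e-04]), 'tau': array([ 1.33101348e-03, -5.06107914e+01, -2.91406649e+01,  6.01447425e-06,
        4.57781483e-03,  4.96419239e-05]), 'eef_pos': array([5.49687646e-01, 4.72806540e-05, 2.41760909e-01]), 'orientation': array([-2.22083111e+00, -2.22075176e+00,  1.17548730e-03]), 'contact_force': array([ 0.42183268, -0.47037673, -0.56639029]), 'wrist_torque': array([-0.03377771, -0.0050582 , -0.05879963]), 'grip_force': 0.0, 'width': 0.08533548713515837}
scene [1.05865688 0.04001627 0.96551732] [0.36983893 0.45808774 1.75551031] 53.451703437104
bookend_large 0.63 [187. 153.  53.  40.] 1466 [[0.374, -0.36, 0.006], [0.504, -0.305, 0.038], [0.508, -0.265, 0.121]]
bookend_small 0.94 [290. 195.  49.  46.] 1338 [[0.459, -0.052, 0.007], [0.558, 0.005, 0.03], [0.582, 0.058, 0.102]]
bookend_small 0.29 [295. 285.  49.  48.] 1774 
[... 2305 characters left out ...]
0.174, 0.076]]
oil_tin 0.32 [290. 139.  36.  23.] 163 [[0.564, -0.574, -0.001], [0.581, -0.523, 0.017], [0.611, -0.409, 0.025]]
tape_roll 0.5 [300. 221.  17.  12.] 190 [[0.389, -0.169, -0.003], [0.41, -0.144, 0.016], [0.429, -0.128, 0.025]]
tape_roll 0.39 [180. 191.  38.  48.] 1104 [[0.74, -0.122, 0.002], [0.767, -0.051, 0.075], [0.819, -0.012, 0.081]]
bulb_carton 0.8 [181. 192.  40.  46.] 1138 [[0.74, -0.127, -0.002], [0.767, -0.052, 0.074], [0.824, -0.012, 0.081]]
bulb_carton 0.73 [178. 333.  61.  74.] 2270 [[0.464, 0.284, 0.005], [0.515, 0.344, 0.018], [0.581, 0.388, 0.13]]
screwdriver 0.54 [292. 139.  35.  27.] 161 [[0.564, -0.571, -0.001], [0.581, -0.523, 0.017], [0.609, -0.473, 0.025]]
```

```bash
python3 - <<'E'
from h import *
cv2.imwrite("pics/both0.png",np.hstack([cv2.resize(cv2.imread(f"pics/{c}0.png"),(400,300)) if 0 else cv2.imread(f"pics/{c}0.png")[100:384,(60 if c=="scene" else 100):(460 if c=="scene" else 400)] for c in("scene","side")]))
Ps=[np.load(c+"0.npy").reshape(-1,3) for c in("scene","side")]
for n,(lo,hi),H in (("L",((.33,-.40),(.56,-.22)),.12),("S",((.42,-.10),(.62,.10)),.10)):
  for i,P in enumerate(Ps):
    q=P[np.all((P[:,:2]>lo)&(P[:,:2]<hi),1)]
    for z0,z1,t in ((H-.006,H+.006,"footend"),(.006,.018,"board"),(.03,H-.01,"footface")):
        s=q[(q[:,2]>z0)&(q[:,2]<z1)][:,:2]
        if len(s)<8: continue
        r=cv2.minAreaRect((s*1000).astype(np.float32)); m=s.mean(0)
        w,v=np.linalg.eigh(np.cov(s.T))
        print(n,i,t,len(s),m.round(3),"rect",np.round(r,1) if 0 else r,"long axis deg",np.degrees(np.arctan2(v[1,1],v[0,1])).round(1))
E
```

```text
L 0 footend 227 [ 0.499 -0.313] rect ((497.07867431640625, -314.6275329589844), (21.38306999206543, 100.4795913696289), 1.0127573013305664) long axis deg 90.0
L 0 board 619 [ 0.416 -0.306] rect ((430.61981201171875, -314.91253662109375), (154.53863525390625, 100.31438446044922), 0.42674702405929565) long axis deg -163.3
L 0 footface 558 [ 0.505 -0.31 ] rect ((506.1507873535156, -313.4761657714844), (19.731571197509766, 101.59124755859375), 8.939960479736328) long axis deg 92.1
L 1 footend 124 [ 0.496 -0.31 ] rect ((496.3082580566406, -310.7928466796875), (18.667030334472656, 100.45623016357422), 0.8625681400299072) long axis deg 90.9
L 1 board 833 [ 0.429 -0.308] rect ((434.27532958984375, -311.2208557128906), (105.51840209960938, 139.18472290039062), 89.0927505493164) long axis deg -175.5
L 1 footface 294 [ 0.491 -0.294] rect ((493.84747314453125, -310.8080139160156), (108.42938232421875, 20.45548439025879), 86.33677673339844) long axis deg 85.2
S 0 footend 261 [ 0.561 -0.006] rect ((559.7218627929688, -6.879814147949219), (100.34585571289062, 21.65298080444336), 72.32197570800781) long axis deg 72.9
S 0 board 599 [0.496 0.018] rect ((514.149658203125, 7.093666076660156), (100.1983642578125, 117.0515365600586), 73.24198913574219) long axis deg -168.3
S 0 footface 382 [ 0.569 -0.006] rect ((568.4343872070312, -7.4665374755859375), (99.84149169921875, 18.977142333984375), 81.7850112915039) long axis deg 74.3
S 1 footend 197 [ 0.559 -0.002] rect ((559.441650390625, -4.4963226318359375), (101.38925170898438, 20.951587677001953), 71.6056137084961) long axis deg 72.9
S 1 board 1023 [0.507 0.015] rect ((511.97198486328125, 11.000205993652344), (102.047607421875, 113.92060089111328), 72.95960235595703) long axis deg -168.0
S 1 footface 420 [0.555 0.006] rect ((552.8959350585938, 0.5748519897460938), (100.73946380615234, 20.409711837768555), 63.17757797241211) long axis deg 70.1
```

View pics/both0.png

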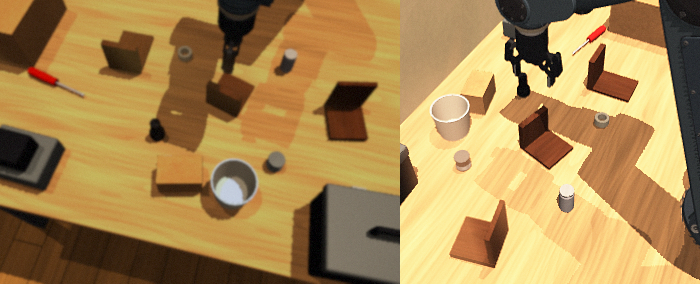

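The network poses agree with the picture. The small bookend is under the gripper, with its foot at side-crop (535,130), and the large one stands farther right, with its foot at (597,65). Push directions are about -17° yaw for the small and about 0° for the large. I'll position behind the small foot first.

play_rows(plan=[[0.9,-3.7,0,0],[0,0,0,8.59],[0,0,0,8.59],[0,0,3,0],[0,0,3,0],[0,0,3,0],[0,0,2,0],[0,0,0,0],[0,0,0,0]], gripper=-1)

```text
time_s: 2.0
eef_pos: [0.5133, 0.009, 0.1329]
orientation: [2.528, 1.865, 0.0]
contact_force: [-0.1, 0.0, 1.0]
width: -0.0
grip_force: 0.0
```

```bash
python3 - <<'E'
from h import *
s=bot.sense(); print(s["time_s"],s["eef_pos"],s["orientation"],s["contact_force"],s["width"])
M=R.from_rotvec(s["orientation"]).as_matrix(); print(M.round(2))
for c in("side","scene"):
    p=bot.capture(c); P=cloud(p).reshape(-1,3)
    t=(P-s["eef_pos"])@M
    k=(abs(t[:,0])<.03)&(t[:,1]>-.06)&(t[:,1]<.02)&(t[:,2]<.03)&(t[:,2]>-.06); q=t[k]
    print(c,len(q),np.percentile(q,[0,2,50,98,100],axis=0).round(3).tolist())
    for z in(-.03,-.01,0,.005,.01,.015,.02,.025): 
        r=q[abs(q[:,2]-z)<.003]; print(z,len(r),r.min(0).round(3)[:2] if len(r) else "",r.max(0).round(3)[:2] if len(r) else "")
    if c=="side": cv2.imwrite("pics/s1.png",cv2.resize(p["frame"][150:300,150:350,::-1],None,fx=4,fy=4))
E
```

```text
2.0 [0.51328037 0.00900573 0.13286224] [2.52821728e+00 1.86467477e+00 2.09489309e-04] [-0.13069476  0.03711607  0.98182327] -2.9945114803238112e-05
[[ 0.3   0.96  0.  ]
 [ 0.96 -0.3  -0.  ]
 [ 0.    0.   -1.  ]]
side 226 [[-0.016, -0.049, -0.06], [-0.008, -0.043, -0.059], [0.011, -0.012, -0.038], [0.017, 0.014, 0.007], [0.019, 0.019, 0.01]]
-0.03 15 [ 0.007 -0.028] [0.015 0.011]
-0.01 16 [-0.001 -0.015] [0.013 0.014]
0 17 [-0.006 -0.014] [0.014 0.007]
0.005 17 [-0.008 -0.014] [0.014 0.004]
0.01 5 [ 0.006 -0.008] [0.012 0.002]
0.015 0  
0.02 0  
0.025 0  
scene 73 [[-0.007, -0.031, -0.059], [-0.004, -0.011, -0.059], [0.008, 0.012, -0.038], [0.015, 0.019, 0.005], [0.016, 0.02, 0.011]]
-0.03 4 [ 0.011 -0.01 ] [0.012 0.01 ]
-0.01 8 [ 0.006 -0.006] [0.01  0.014]
0 8 [-0.002  0.002] [0.01  0.014]
0.005 3 [ 0.006 -0.005] [0.009 0.006]
0.01 1 [0.006 0.004] [0.006 0.004]
0.015 0  
0.02 0  
0.025 0
```

View pics/s1.png

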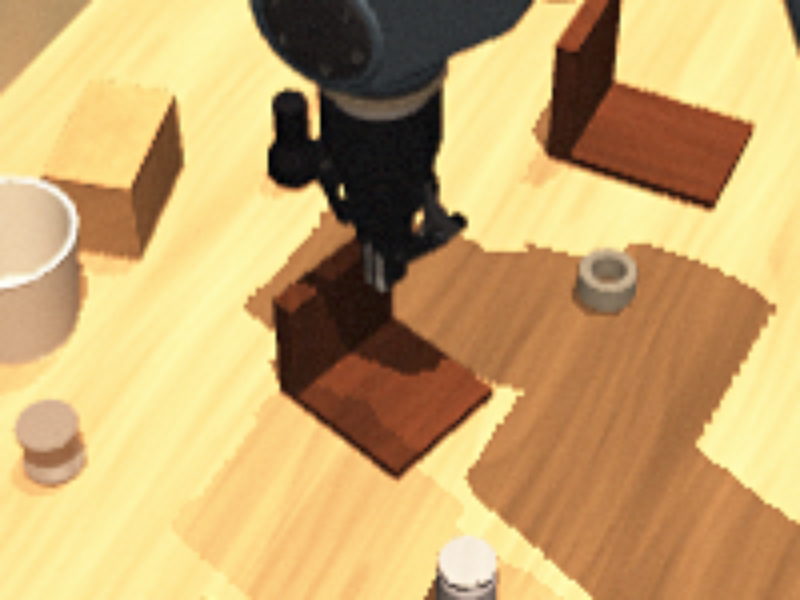

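play_rows(plan=[[0,0,1.6,0],[0,0,1.6,0],[0,1.2,0,0],[0,1.0,0,0],[0,0.6,0,0],[0,0.6,0,0],[0,0.6,0,0],[0,0.6,0,0],[0,0.6,0.1,0],[0,0.6,0.1,0],[0,0.6,0.1,0],[0,0,0,0]])

```text
time_s: 3.3
eef_pos: [0.5747, -0.0101, 0.0971]
orientation: [2.528, 1.864, 0.0]
contact_force: [-0.5, -0.2, 0.5]
width: -0.0002
grip_force: 0.3
```

```bash
python3 - <<'E'
from h import *
print(bot.sense()["eef_pos"])
p=bot.capture("side")
cv2.imwrite("pics/s2.png",cv2.resize(p["frame"][150:300,150:350,::-1],None,fx=4,fy=4))
E
```

```text
[ 0.57470999 -0.01010067  0.09705346]
```

View pics/s2.png

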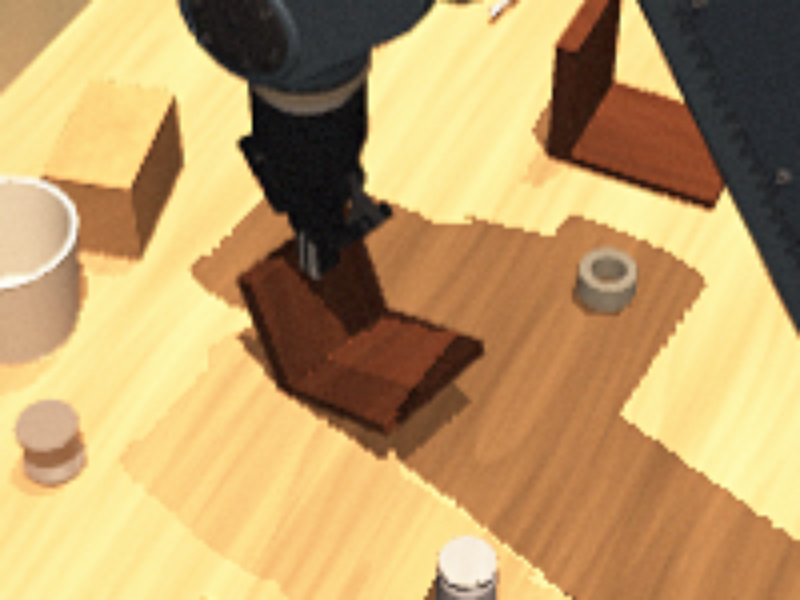

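The small bookend is rolling about its heel at about 27°, with no visible slide (heel edge still at about (285,385)). I'll follow it over.

play_rows(plan=[[0,0.7,0.3,0],[0,0.7,0.3,0],[0,0.7,0.4,0],[0,0.7,0.4,0],[0,0.7,0.5,0],[0,0.6,0.5,0],[0,0.5,0.6,0],[0,0.4,0.6,0],[0,0.3,0.6,0],[0,0,0,0],[0,0,0,0]])

```text
time_s: 4.45
eef_pos: [0.6245, -0.0255, 0.0551]
orientation: [-2.528, -1.864, 0.001]
contact_force: [-0.4, -0.3, 0.8]
width: -0.0001
grip_force: 0.0
```

```bash
python3 - <<'E'
from h import *
print(bot.sense()["eef_pos"])
p=bot.capture("side")
cv2.imwrite("pics/s3.png",cv2.resize(p["frame"][150:300,150:350,::-1],None,fx=4,fy=4))
E
```

```text
[ 0.62452616 -0.02550054  0.05505525]
```

View pics/s3.png

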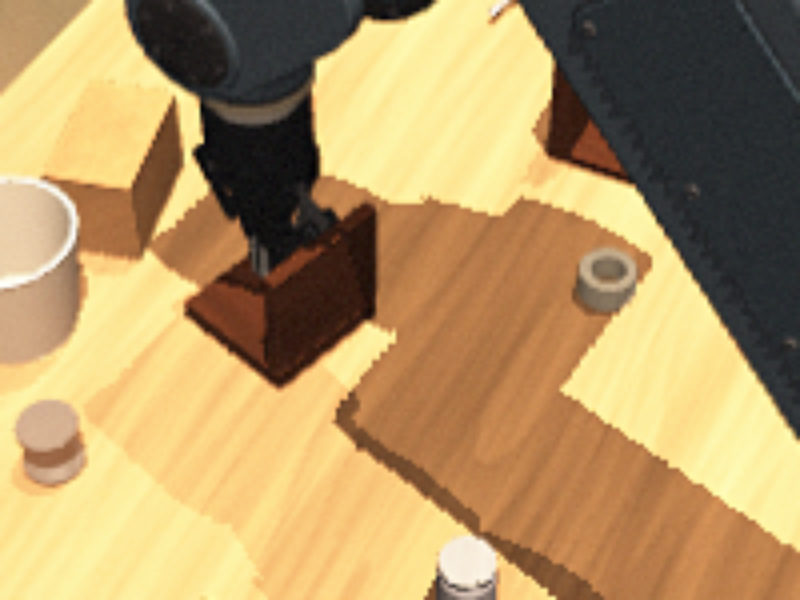

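The small bookend now stands on its foot, with its upright at (330,290). I'll clear it and move to the large one.

play_rows(plan=[[0,0.5,0,0],[0,0.5,0,0],[0,0,2,0],[0,0,-3,0],[0,0,-4,0],[0,0,-4,0],[0,0,-4,0],[0,0,-2,0],[0,0,0,-8.59],[0,0,0,-8.59],[0,0,0,0]])

```text
time_s: 5.6
eef_pos: [0.6345, -0.0286, 0.2056]
orientation: [2.219, 2.224, 0.0]
contact_force: [0.4, 0.5, -0.4]
width: -0.0001
grip_force: 0.0
```

play_rows(plan=[[-3.15,-2.06,0,0],[-3.15,-2.06,0,0],[-3.15,-2.06,0,0],[-3.15,-2.06,0,0],[-3.15,-2.06,0,0],[-3.15,-2.06,0,0],[-3.15,-2.06,0,0],[-3.15,-2.06,0,0],[-3.15,-2.06,0,0],[0,0,0,0],[0,0,0,0]])

```text
time_s: 6.7
eef_pos: [0.4487, -0.3124, 0.2053]
orientation: [-2.227, -2.216, -0.0]
contact_force: [0.9, -0.6, 0.2]
width: 0.0
grip_force: 0.0
```

```bash
python3 - <<'E'
from h import *
s=bot.sense(); print(s["time_s"],s["eef_pos"],s["orientation"])
for c in("scene","side"):
    p=bot.capture(c); P=cloud(p).reshape(-1,3)
    for n,lo,hi,z0,z1 in(("Lfoot",(.42,-.40),(.56,-.22),.112,.126),("Stop",(.5,-.1),(.7,.1),.105,.125),("Sfoot",(.5,-.12),(.7,.1),.01,.025)):
        q=P[np.all((P[:,:2]>lo)&(P[:,:2]<hi),1)&(P[:,2]>z0)&(P[:,2]<z1)]
        print(c,n,len(q),q.mean(0).round(4) if len(q) else "", q[:,2].max().round(4) if len(q) else "")
    cv2.imwrite(f"pics/{c}4.png",cv2.resize(p["frame"][90:240,150:350,::-1],None,fx=4,fy=4))
E
```

```text
6.7 [ 0.44871573 -0.31241082  0.2052584 ] [-2.22694335e+00 -2.21561657e+00 -2.91812936e-04]
scene Lfoot 245 [ 0.4992 -0.3132  0.1189] 0.1228
scene Stop 216 [ 0.5765 -0.0104  0.1131] 0.119
scene Sfoot 1155 [ 0.6229 -0.0243  0.018 ] 0.0249
side Lfoot 134 [ 0.4957 -0.308   0.117 ] 0.1236
side Stop 163 [ 0.5736 -0.0057  0.1117] 0.1167
side Sfoot 458 [ 0.6272 -0.0079  0.016 ] 0.025
```

View pics/scene4.png

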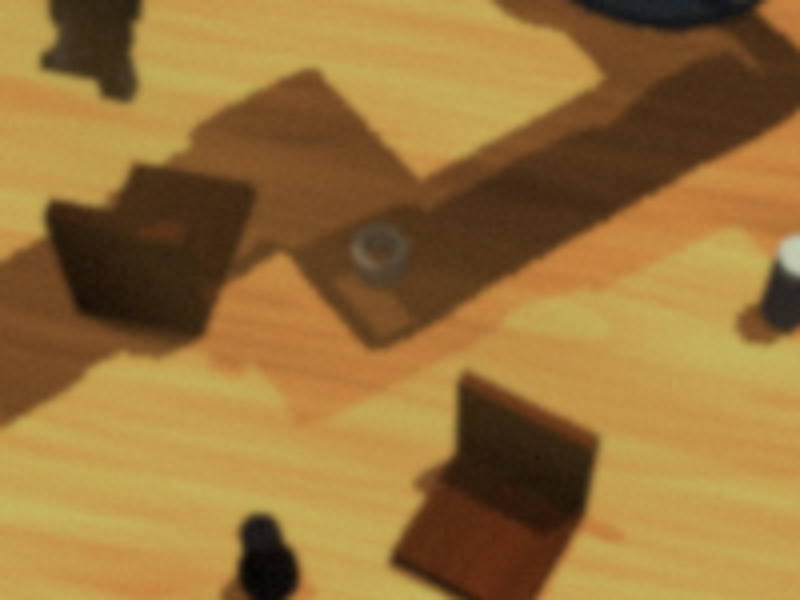

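The small bookend stands at (510,480), and the large one still lies with its foot at (150,260) and the gripper above it. Now the large push.

play_rows(plan=[[0,0,3,0],[0,0,3,0],[0,0,2.7,0],[0,1.2,0,0],[0,1.0,0,0],[0,0.6,0,0],[0,0.6,0,0],[0,0.7,0,0],[0,0.7,0,0],[0,0.7,0.1,0],[0,0.7,0.1,0],[0,0.7,0.1,0]])

```text
time_s: 8.0
eef_pos: [0.5185, -0.312, 0.1151]
orientation: [-2.221, -2.221, 0.0]
contact_force: [-0.8, -0.1, 0.0]
width: -0.0004
grip_force: 0.3
```

```bash
python3 - <<'E'
from h import *
print(bot.sense()["eef_pos"])
p=bot.capture("scene")
cv2.imwrite("pics/s5.png",cv2.resize(p["frame"][90:240,100:300,::-1],None,fx=4,fy=4))
E
```

```text
[ 0.51848045 -0.31200022  0.11514592]
```

View pics/s5.png

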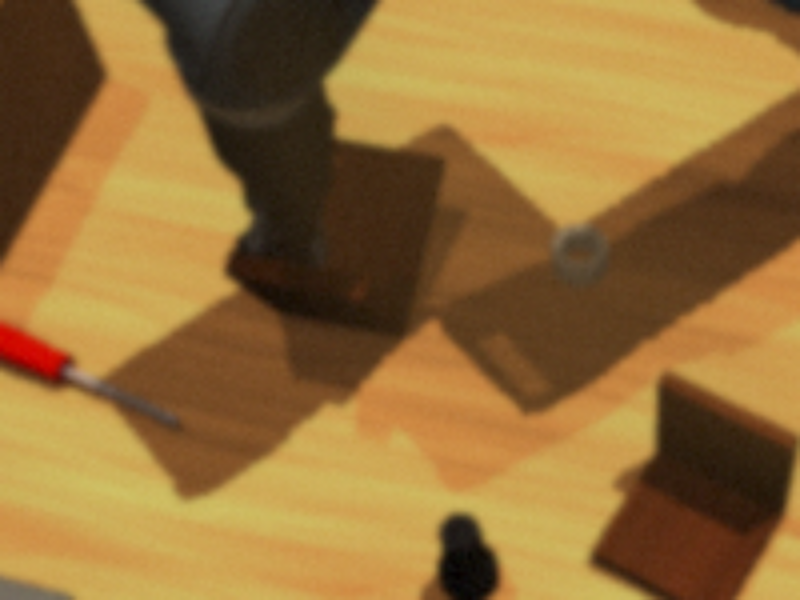

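The large bookend is rolling at about 25° with its heel corner still at (400,335). Following it over.

play_rows(plan=[[0,0.8,0.2,0],[0,0.8,0.3,0],[0,0.8,0.3,0],[0,0.8,0.4,0],[0,0.8,0.5,0],[0,0.8,0.5,0],[0,0.7,0.6,0],[0,0.6,0.6,0],[0,0.4,0.6,0],[0,0.4,0.6,0],[0,0,0,0],[0,0,0,0]])

```text
time_s: 9.25
eef_pos: [0.5868, -0.312, 0.0692]
orientation: [-2.221, -2.221, 0.0]
contact_force: [-0.8, 0.3, 0.6]
width: -0.0001
grip_force: 0.0
```

```bash
python3 - <<'E'
from h import *
print(bot.sense()["eef_pos"])
p=bot.capture("scene")
cv2.imwrite("pics/s6.png",cv2.resize(p["frame"][90:240,100:300,::-1],None,fx=4,fy=4))
E
```

```text
[ 0.58682921 -0.31197781  0.06920415]
```

View pics/s6.png

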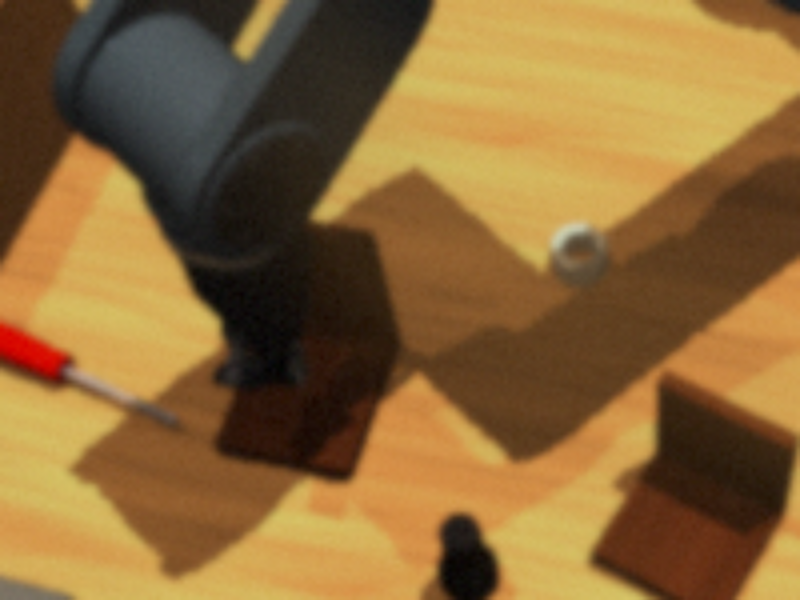

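The large bookend stands, with its foot end at (285,460). I'll retreat forward and then up, out of the way.

play_rows(plan=[[0,0.5,0,0],[0,0.5,0,0],[0,0,-3,0],[0,0,-4,0],[0,0,-4,0],[0,0,-4,0],[0,0,-3,0],[4,0,0,0],[4,0,0,0],[4,0,0,0],[0,0,0,0],[0,0,0,0]])

```text
time_s: 10.5
eef_pos: [0.5973, -0.1914, 0.2498]
orientation: [2.219, 2.223, 0.0]
contact_force: [0.4, 0.0, -0.4]
width: 0.0003
grip_force: 0.0
```

```bash
python3 - <<'E'
from h import *
for c in("scene","side"):
    p=bot.capture(c); P=cloud(p); O=np.load(c+"0.npy")
    for l in["bookend_large","bookend_small","bookend_standing","torch","line_spool","oil_tin","tape_roll","plant_pot","bulb_carton","screwdriver"]:
        for m in bot.masks_of(p,l)[:1]:
            q=P[m["pixels"]]; q=q[~np.isnan(q[:,0])]
            if len(q): print(c,l,round(m["score"],2),np.percentile(q,[2,50,98],axis=0).round(3).tolist())
    save(p,c+"7")
cv2.imwrite("pics/b7.png",np.hstack([cv2.imread("pics/scene7.png")[100:384,60:460],cv2.imread("pics/side7.png")[100:384,100:400]]))
E
```

```text
scene bookend_large 0.79 [[0.515, -0.36, 0.011], [0.539, -0.313, 0.019], [0.629, -0.265, 0.14]]
scene bookend_small 0.9 [[0.566, -0.074, 0.009], [0.597, -0.019, 0.019], [0.67, 0.033, 0.116]]
scene bookend_standing 0.79 [[0.475, 0.274, 0.008], [0.5, 0.326, 0.02], [0.584, 0.381, 0.13]]
scene torch 0.62 [[0.646, -0.178, -0.001], [0.69, -0.158, 0.038], [0.701, -0.143, 0.08]]
scene line_spool 0.58 [[0.675, 0.139, 0.0], [0.698, 0.158, 0.041], [0.713, 0.179, 0.045]]
scene oil_tin 0.5 [[0.352, 0.134, 0.0], [0.395, 0.151, 0.055], [0.404, 0.175, 0.077]]
scene tape_roll 0.72 [[0.392, -0.172, -0.002], [0.413, -0.153, 0.021], [0.432, -0.133, 0.027]]
scene plant_pot 0.8 [[0.739, 0.014, 0.002], [0.773, 0.064, 0.031], [0.84, 0.111, 0.096]]
scene bulb_carton 0.82 [[0.749, -0.121, 0.01], [0.797, -0.068, 0.079], [0.829, -0.016, 0.083]]
scene screwdriver 0.52 [[0.565, -0.581, -0.001], [0.59, -0.527, 0.021], [0.605, -0.455, 0.028]]
side bookend_large 0.93 [[0.508, -0.358, -0.001], [0.543, -0.296, 0.017], [0.626, -0.26, 0.138]]
side bookend_small 0.57 [[0.556, -0.071, -0.002], [0.579, -0.001, 0.034], [0.67, 0.04, 0.114]]
side bookend_standing 0.6 [[0.464, 0.282, 0.005], [0.515, 0.344, 0.018], [0.582, 0.388, 0.13]]
side torch 0.68 [[0.66, -0.166, 0.002], [0.673, -0.149, 0.033], [0.69, -0.139, 0.078]]
side line_spool 0.53 [[0.672, 0.143, 0.001], [0.687, 0.166, 0.039], [0.711, 0.18, 0.044]]
side oil_tin 0.83 [[0.366, 0.142, 0.005], [0.38, 0.166, 0.061], [0.399, 0.175, 0.076]]
side tape_roll 0.6 [[0.389, -0.171, -0.003], [0.41, -0.146, 0.017], [0.429, -0.128, 0.025]]
side plant_pot 0.71 [[0.737, 0.013, 0.001], [0.793, 0.062, 0.058], [0.84, 0.116, 0.094]]
side bulb_carton 0.93 [[0.74, -0.121, 0.002], [0.767, -0.05, 0.075], [0.823, -0.011, 0.081]]
side screwdriver 0.57 [[0.564, -0.568, -0.002], [0.583, -0.512, 0.017], [0.615, -0.408, 0.025]]
```

View pics/b7.png

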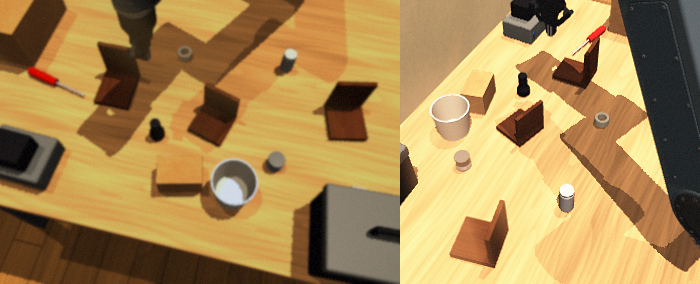

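Both fallen bookends now stand (tops at about 0.140 m and 0.115 m, heels in place), the bystanders are unmoved, and the arm is clear.

```bash
python3 -c "
from workcell import bot
print(bot.sign_off())"
```

```text
the job is handed in; nothing more can be done
None
```

I pushed both fallen bookends back onto their feet where they lay and handed the job in at about 10.5 s; the last camera check showed the third bookend and all bystanders unmoved, but sign-off returned no verdict.

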